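# Drive the wedge of a bowl turner's vice

### The arm

A 6-joint arm with a two-finger parallel gripper is mounted at the origin on the work surface. World frame = base frame: x ahead of the robot, y to its left, z up, the work surface at z = 0. Lengths are in m, angles in rad, forces in N, time in s.
With the tool pointing down it reaches from about 0.35 to 0.975 m from the base axis. Payload 4.9 kg.
Tool frame: the origin (TCP) lies at the very end of the fingers, on their centre line; the grasp point (between the pads) lies 19 mm behind it; z points along the fingers, y is the line along which they close (so a half turn about z gives the same grasp; the last joint's range is limited). The gripper opens to 85 mm and grips with 20 to 120 N. Pads are 22 mm wide; open, the fingers measure 114 mm over their backs; the gripper's body (76 mm by 85 mm) begins 54 mm behind the grasp point. The pads swing forward as they close: fully open they stand 13 mm farther back than shut.
Start: joints at [0.988, 0.053, 1.613, -0, 1.476, -0.119], TCP at [0.28, 0.559, 0.198] pointing down, gripper open.
Joint ranges: [-3.01, 3.01], [-1.01, 2.22], [0.06, 2.58], [-1.02, 4.17], [0.09, 2.62], [-3.14, 3.14]. Speed limits (rad/s): [2.57, 2.57, 3.14, 3.14, 3.14, 3.14].

### API

Orientations are given as a rotation vector (axis times angle).
In Python, from station import get_obs, get_image, finish_job gives the robot as it stands. The module is installed in compiled form; this text tells all that it offers.
- The arm moves only by the tool carry_out, never from a script. Its argument "rows" is a list of rows, each a list of 7 numbers: the turn, a rotation vector about the tool's x, y, z as a fraction of full scale, then the shift along the tool's x, y, z as a fraction of full scale, then the closure, from -1 (fully open) to 1 (shut). A call has 1 to 5 rows; each row is the pose to reach, as a shift and turn from the pose commanded when the call began, along the tool's axes at that moment, turning the shorter way round; what a row does not reach only later rows make up. Full scale, the value 1, is 300 mm for a shift and pi rad for a turn. A row lasts 1/10 s, in which the tool goes at most 50 mm and 8.59 degrees, less where a joint would pass 70% of its speed; a pose out of reach is approached as far as the arm can. A call with a number of a shift or a turn outside -1 to 1 is refused whole. A call with a gripper value outside its range is refused whole. The fingers move at their own pace and stop on an object; "force" is the grip in N (left out, the last holds). Time passes only in rows, so rows that repeat a pose let the fingers close. It gives the time, the measured TCP pose, the force, the opening and the grip force at its end, in the units of the state.
- get_obs(): the state, without advancing time (a new reading comes with each control period).
- get_image(name): name is "scene" or "side" or "wrist"; returns a dict with "img" (480x640x3 uint8, blue, green, red), "mtx" (3x3 intrinsics, pixels), "R" (3x3) and "t" (3): a world point X has camera coordinates R X + t. Camera axes: x right, y down, z forward; pixel columns grow to the right and rows downward; lengths in m; the calibration is good to about 2 mm. A picture is of the moment at which its call begins. There is no depth.
- finish_job(): hands the job in; it is judged then, once.
The state is a dict: "t": time; "q": joint angles; "dq": joint speeds; "effort": joint torques, N m; "tool_pos": TCP position; "tool_rot": TCP orientation; "contact_force": force on the tool from outside, world axes, zero at the start; "wrist_torque": the same for the moment, N m; "opening": finger opening in m; "grip_force": force on a finger pad.
Only numpy, scipy, OpenCV 4.12 (cv2) and the standard library are available. Lean on these libraries where they do the work, as an engineer would, in place of code of your own. Each camera call takes 0.05 s, during which the arm holds its last target. There are 200 camera calls.

### The job

The half-turned bowl lies loose in the wooden wedge vice. Take the round mallet by its handle and tap the wedge straight down into its slot until it stops going in and the bowl is pinched tight between jaw and stop, with measured taps and no heavy blows (keep below 50 N) and without touching the wedge by hand. Then stand the mallet back upright on its head on the bench, clear of the vice, and leave the other things alone.

Things in the scene. Friction and masses are not known exactly. Their poses are not given: they have to be found in the camera images.
- wedge_butt (a point): Centre of the flat top end (butt, 27 x 30 mm) of the plain wooden wedge: the end to tap, straight down. It begins about 44 mm above the top of the vice, 134 mm above the bench, and still stands above the vice when driven home. z axis up.
- wedge: The wedge, upright and loosely started in the slot; origin at its foot, z up. 80 mm long, 30 wide, taper 1:5 from 28 to 12 mm thick. It slides in at about 4 to 7 N until the bowl is pinched, after 5 to 32 mm (each mm of gap at the bowl takes 5 mm); then it stops within 2 or 3 mm as the force climbs steeply. Pushed with 20 to 30 N it is tight.
- slot (a point): Centre of the slot's mouth, level with the top of the vice's fixed post, 90 mm above the bench.
- vice: Dark wooden wedge vice fixed on the bench; origin on the bench under the slot, x axis from stop to post. Bed 100 mm wide, 20 high, from x = -200 to 65 mm. Post and cheeks round the slot: 74 mm wide, 90 mm above the bench, to x = 46 mm. A pale jaw, 84 mm wide, top 89 mm above the bench, front face at x = -50 mm, is pushed to the bowl by the wedge.
- stop: The fixed stop block at the end of the vice, 30 (along the vice) x 84 x 45 mm, origin at the centre of its underside, on the bed, 20 mm above the bench.
- bowl: Half-turned wooden bowl blank, foot up: a disc 48 mm high, dried out of round, 92 to 96 mm across depending on the direction, 0.25 kg, lying loose on the bed between jaw and stop with gaps of 1 to 6 mm in all. Origin at the centre of its underside.
- mallet_grip (a point): Centre of the handle of the round turned mallet, 45 mm above the top of its head, 105 mm above its flat striking face. It stands on its head on the bench, handle straight up (z axis): handle 23 to 25 mm thick, 85 long; head 62 mm across at most, 60 high; 0.26 to 0.41 kg.
- mallet: The same mallet; origin at the centre of its flat striking face (54 mm across) at the bottom of the head. z axis up the handle.
- wax_tin: Bystander: small closed tin jar, 48 mm across, 60 mm tall; origin under its centre.
- offcut: Bystander: rectangular wood offcut 90 x 60 x 50 mm; origin under its centre.
- gouge: Bystander: turning gouge lying on the bench, 240 mm long; origin near its middle.
Things that resemble listed ones, but are neither listed nor needed, are in the scene too. What is shaped like the mallet but blue is not meant.

How it is judged:
On the way, in this order (a step that is already met when the one before it is completed fails the run):
1. the mallet is lifted off the bench (height (world z) of mallet above 0.09 m), for 0.1 s.
2. the mallet presses or taps the wedge while the bowl is pinched against the stop (contact force between mallet and wedge above 3 N and contact force between bowl and stop above 8 N).
At the end, for the whole second after the job is handed in: The wedge is upright in its slot (tilt below 0.1 rad), driven in (its butt less than 42 mm above the mouth of the slot), and holds the bowl against the stop with more than 8 N after the mallet has left it; the mallet stands upright (tilt below 0.1 rad) and still on the bench, not touching the vice (contact force between bowl and stop above 8 N and z of wedge_butt in the frame of slot below 0.042 m and angle between each of wedge, mallet's own z axis and vertical below 0.1 rad and height (world z) of mallet below 0.006 m and linear speed of mallet below 0.02 m/s and contact force between mallet and vice below 0.1 N).
It fails at once if the mallet strikes or presses the wedge with more than 50 N (contact force between mallet and wedge above 50 N).
It fails at once if the gripper or arm touches the wedge (over 1 N) (contact force between any of the fingers, the arm and wedge above 1 N).
It fails at once if the wax tin, offcut or gouge is moved by more than 20 mm (distance of any of wax_tin, offcut, gouge from where it was at the start of the episode above 0.02 m).
It also fails if it takes over 51 s, if anything falls off the work surface, if the arm or the gripper's body presses on something with over 40 N, if the wrist force passes 120 N, or if a joint passes its speed limit or range.

## Working session

There is one attempt and no reset: what is moved stays moved. The work goes in short steps, Python scripts to look and compute and a tool call to move; the robot and the scene stay as the last step left them, time stands still between calls to the robot, and variables do not carry over. Pictures are saved under pics/ and viewed, at most 10 in all, crops included, and the job is handed in when it is done.

Besides the shell and the picture viewer there is one more tool, called after ">>>" by a JSON object that holds its "fn" and its "kwargs", one argument or row to a line. carry_out: Moves the arm, as the interface text tells. Shift numbers are shares of 300 mm and turn numbers shares of pi rad, none past 1 either way. Its arguments: {"type":"object","properties":{"rows":{"type":"array"},"force":{"type":"number"}},"required":["rows"]}

```bash
mkdir -p pics; python3 - <<'E'
from station import get_obs,get_image
import cv2,pickle
o=get_obs();print(o)
for n in("scene","side"):
    d=get_image(n);cv2.imwrite(f"pics/{n}0.png",d["img"]);pickle.dump(d,open(f"{n}.pkl","wb"))
    print(n,d["mtx"].tolist(),d["R"].tolist(),d["t"])
E
```

```text
{'t': 0.0, 'q': array([ 9.87984594e-01,  5.33400934e-02,  1.61431072e+00, -4.84439734e-07,
        1.47599927e+00, -1.19015501e-01]), 'dq': array([ 0.0005912 ,  0.00062043,  0.00037396, -0.00029181, -0.00169813,
        0.00145217]), 'effort': array([-1.84864402e-04, -3.93715024e+01, -3.70163620e+01, -1.52499656e-04,
        7.28278115e-03, -5.42493879e-06]), 'tool_pos': array([0.27921324, 0.55838451, 0.1968635 ]), 'tool_rot': array([-7.21854448e-01, -3.05680894e+00,  3.03444030e-03]), 'contact_force': array([-0.24625999,  0.5915448 , -0.61546967]), 'wrist_torque': array([-0.03233515, -0.06503445,  0.01988645]), 'grip_force': 0.0, 'opening': 0.08539562623843844}
scene [[433.5951998129189, 0.0, 316.3998412763267], [0.0, 433.5951998129189, 234.5839453307492], [0.0, 0.0, 1.0]] [[-0.1863020675527042, 0.9824902859992276, -0.002092257809993841], [0.7860869783587782, 0.1477814889839704, -0.6001898815945222], [-0.5893715314471457, -0.11346131248507788, -0.7998548171317152]] [ 0.10658582 -0.37525911  1.42813219]
side [[491.218951381706, 0.0, 326.6705786338737], [0.0, 491.218951381706, 240.17417293538773], [0.0, 0.0, 1.0]] [[0.9408585881333641, -0.3387376210230285, 0.00647620562919901], [-0.22357894759703503, -0.6351354020043711, -0.7393344813493743], [0.25455367081834596, 0.694161253041687, -0.6733071984232012]] [-0.52767765  0.19119941  1.00942673]
```

View pics/scene0.png

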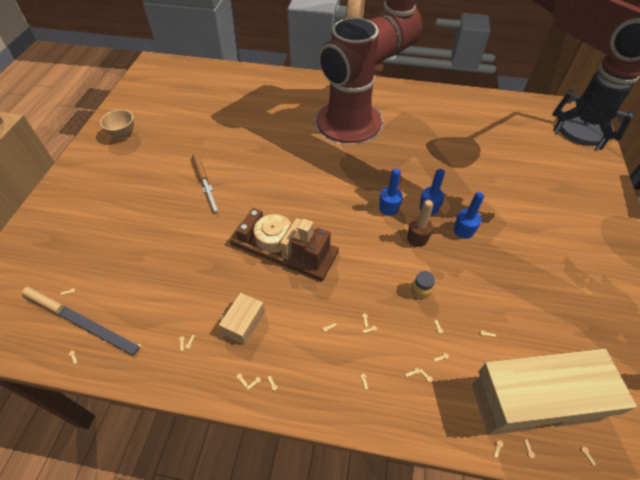

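View pics/side0.png

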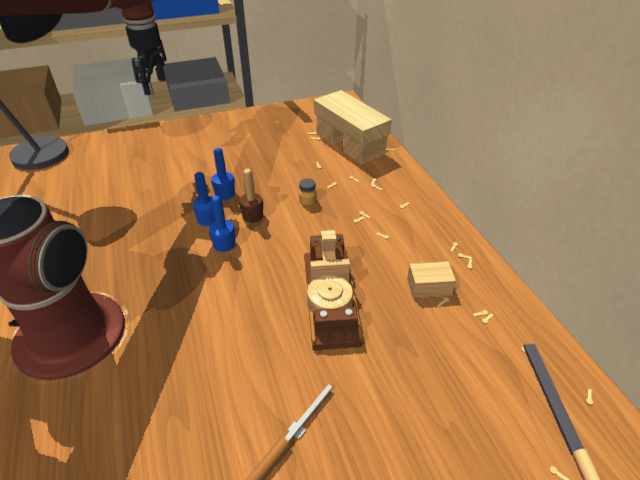

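The scene view has the brown mallet at about (420,225) among three blue ones, and the vice at (285,245). In the side view the mallet is at (251,198) and the wedge butt at (329,235). I'll enlarge both areas.

```bash
python3 - <<'E'
import cv2,numpy as np
a=cv2.imread("pics/scene0.png");b=cv2.imread("pics/side0.png")
def c(im,x,y,w,h,s=4):
    r=cv2.resize(im[y:y+h,x:x+w],None,fx=s,fy=s,interpolation=cv2.INTER_CUBIC)
    for i in range(0,w,10):
        cv2.line(r,(i*s,0),(i*s,4 if (x+i)%50 else 12),(255,255,255),1)
        if (x+i)%20==0: cv2.putText(r,str(x+i),(i*s,22),0,.35,(255,255,255),1)
    for i in range(0,h,10):
        cv2.line(r,(0,i*s),(4,i*s),(255,255,255),1)
        if (y+i)%20==0: cv2.putText(r,str(y+i),(6,i*s+4),0,.35,(255,255,255),1)
    return r
cv2.imwrite("pics/c1.png",c(a,300,160,190,130))
cv2.imwrite("pics/c2.png",c(b,190,140,180,145))
E
```

```text
(no output)
```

View pics/c1.png

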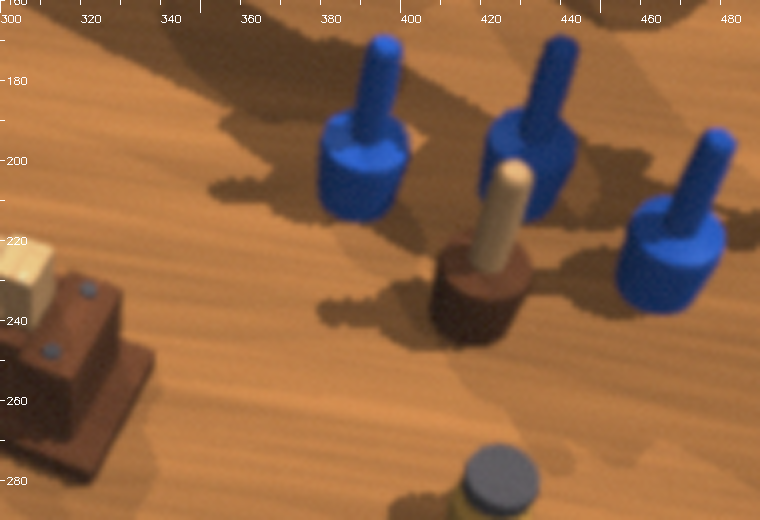

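View pics/c2.png

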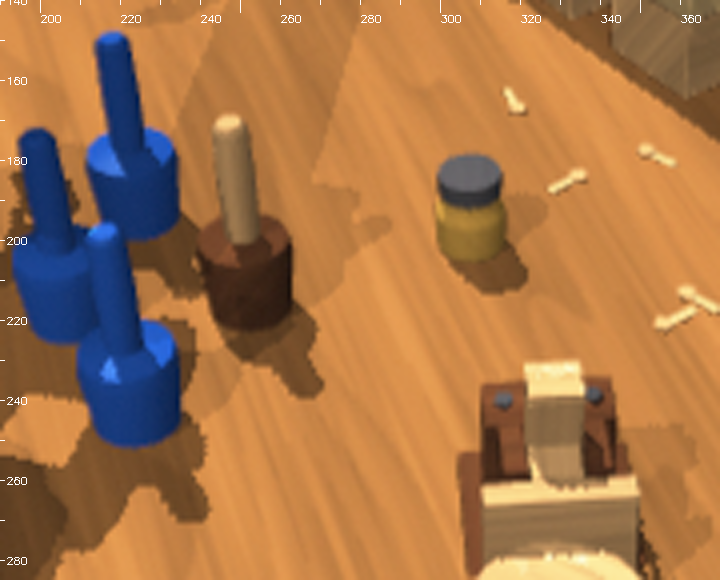

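Handle top is at scene (429,202.5) and side (247,170). Handle base is at scene (422.5,226) and side (250.5,200). The butt is at side (328,232.5). The far corners of the post top are at scene (330.5,232.5) and (318,254.5), and side (310.5,234.5) and (343,234.5).

```bash
cat > h.py <<'E'
import numpy as np,pickle
C={n:pickle.load(open(n+".pkl","rb")) for n in("scene","side")}
def plane(d,uv,z):
    r=d["R"].T@np.linalg.inv(d["mtx"])@np.r_[uv,1]; c=-d["R"].T@d["t"]
    return (c+r*(z-c[2])/r[2])
def proj(d,X):
    p=d["mtx"]@(d["R"]@np.array(X)+d["t"]);return p[:2]/p[2]
E
python3 - <<'E'
from h import *
import cv2
def s(n,z,**k):
    for v,uv in k.items(): print(n,v,plane(C[v],uv,z).round(4))
s("htop",.145,scene=(429,202.5),side=(247,170))
s("hbase",.06,scene=(422.5,226),side=(250.5,200))
s("butt",.134,side=(328,232.5),scene=(306,225))
s("post back R",.09,scene=(330.5,232.5),side=(310.5,234.5))
s("post back L",.09,scene=(318,254.5),side=(343,234.5))
s("tin",.06,scene=(425,279),side=(307,184))
im=cv2.imread("pics/scene0.png")
im=cv2.resize(im[200:280,225:345],None,fx=6,fy=6,interpolation=cv2.INTER_CUBIC)
cv2.imwrite("pics/c3.png",im)
E
```

```text
htop scene [0.4456 0.2463 0.145 ]
htop side [0.4422 0.2453 0.145 ]
hbase scene [0.4493 0.2476 0.06  ]
hbase side [0.4404 0.2365 0.06  ]
butt side [ 0.5542 -0.0244  0.134 ]
butt scene [ 0.5567 -0.0269  0.134 ]
post back R scene [0.5346 0.0274 0.09  ]
post back R side [0.532  0.0291 0.09  ]
post back L scene [0.6027 0.0097 0.09  ]
post back L side [0.601  0.0048 0.09  ]
tin scene [0.604  0.2597 0.06  ]
tin side [0.5969 0.2547 0.06  ]
```

View pics/c3.png

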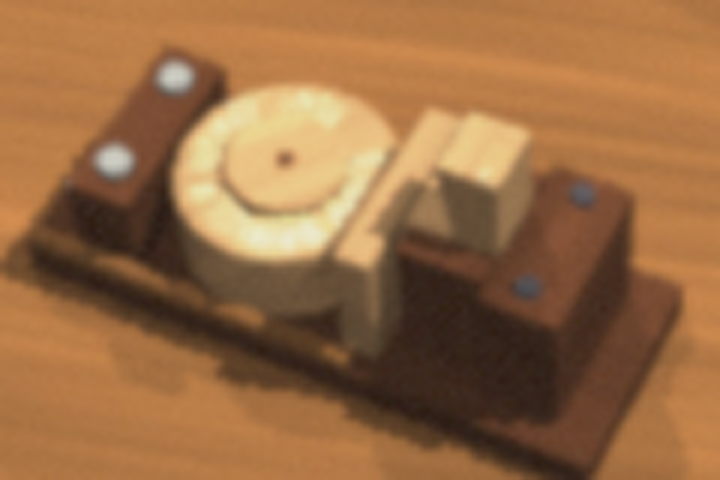

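```bash
python3 - <<'E'
from h import *
from scipy.spatial.transform import Rotation as Ro
from station import get_obs
m=np.array([.444,.246])
for uv in[(396,171),(441,171),(479,195)]:
    p=plane(C["scene"],uv,.145)[:2];print("blue scene",p.round(3),(p-m).round(3))
for uv in[(228-10,150),(198+1,174),(216,198)]:
    p=plane(C["side"],uv,.145)[:2];print("blue side",p.round(3),(p-m).round(3))
o=get_obs();R=Ro.from_rotvec(o["tool_rot"]).as_matrix();print(R.round(3))
print("to mallet xy at TCP z .22, tool axes mm",(R.T@(np.r_[m,.2]-o["tool_pos"])*1000).round(1))
E
```

```text
blue scene [0.355 0.162] [-0.089 -0.084]
blue scene [0.335 0.272] [-0.109  0.026]
blue scene [0.4   0.363] [-0.044  0.117]
blue side [0.393 0.358] [-0.051  0.112]
blue side [0.33  0.267] [-0.114  0.021]
blue side [0.351 0.159] [-0.093 -0.087]
[[-0.894  0.447 -0.001]
 [ 0.447  0.894 -0.002]
 [ 0.    -0.002 -1.   ]]
to mallet xy at TCP z .22, tool axes mm [-287.1 -205.7   -2.7]
```

>>> {"fn": "carry_out", "kwargs": {
  "rows": [
    [0, 0, 0, -0.957, -0.686, 0, -1],
    [0, 0, 0, -0.957, -0.686, 0, -1],
    [0, 0, 0, -0.957, -0.686, 0, -1],
    [0, 0, 0, -0.957, -0.686, 0, -1],
    [0, 0, 0, -0.957, -0.686, 0, -1]
  ],
  "force": 100
}}

```text
t: 0.6
tool_pos: [0.3963, 0.3359, 0.1976]
tool_rot: [-0.721, -3.057, 0.001]
contact_force: [1.2, -0.3, -0.1]
opening: 0.0852
grip_force: 0.0
```

>>> {"fn": "carry_out", "kwargs": {
  "rows": [
    [0, 0, 0, -0.276, -0.197, 0, -1],
    [0, 0, 0, -0.276, -0.197, 0, -1],
    [0, 0, 0, -0.276, -0.197, 0, -1],
    [0, 0, 0, -0.276, -0.197, 0, -1]
  ]
}}

```text
t: 1.0
tool_pos: [0.444, 0.2469, 0.1977]
tool_rot: [-0.726, -3.056, 0.0]
contact_force: [0.1, 0.1, -0.3]
opening: 0.0854
grip_force: 0.0
```

```bash
python3 - <<'E'
from station import get_obs,get_image
from h import *
import cv2
d=get_image("wrist");pickle.dump(d,open("wrist.pkl","wb"));cv2.imwrite("pics/w1.png",d["img"])
o=get_obs();print(o["t"],o["tool_pos"],o["tool_rot"])
for z in(.145,.06):print(z,proj(d,[.444,.246,z]))
E
```

```text
1.05 [0.44346721 0.24792834 0.19768988] [-7.23002314e-01 -3.05623327e+00 -1.87771291e-05]
0.145 [315.71725826 250.848335  ]
0.06 [316.30733869 217.98598923]
```

View pics/w1.png

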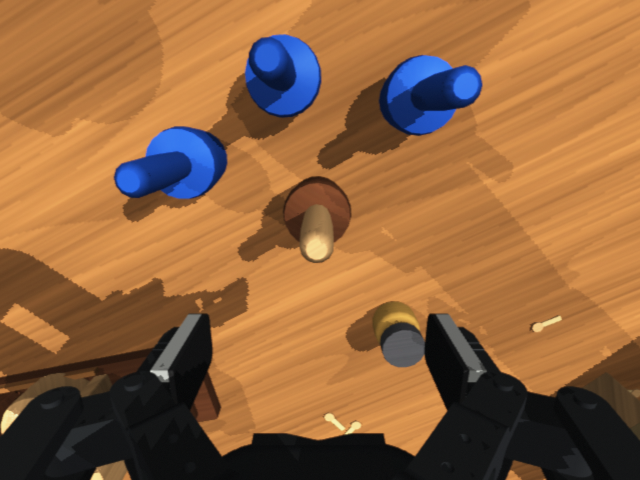

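The handle top at (316,249) matches the prediction of (316,251), and the blue mallets are clear of the fingers. I'll descend and grip.

>>> {"fn": "carry_out", "kwargs": {
  "rows": [
    [0, 0, 0, 0, 0, 0.13, -1],
    [0, 0, 0, 0, 0, 0.27, -1],
    [0, 0, 0, 0, 0, 0.373, -1],
    [0, 0, 0, 0, 0, 0.373, -1],
    [0, 0, 0, 0, 0, 0.373, 1]
  ],
  "force": 100
}}

```text
t: 1.55
tool_pos: [0.4431, 0.2491, 0.0864]
tool_rot: [-0.718, -3.057, 0.001]
contact_force: [0.6, 0.6, 0.6]
opening: 0.0732
grip_force: 0.0
```

>>> {"fn": "carry_out", "kwargs": {
  "rows": [
    [0, 0, 0, 0, 0, 0, 1],
    [0, 0, 0, 0, 0, 0, 1],
    [0, 0, 0, 0, 0, 0, 1],
    [0, 0, 0, 0, 0, 0, 1],
    [0, 0, 0, 0, 0, 0, 1]
  ]
}}

```text
t: 2.05
tool_pos: [0.4449, 0.2479, 0.0883]
tool_rot: [0.722, 3.055, 0.001]
contact_force: [-0.7, -1.5, 5.8]
opening: 0.02
grip_force: 97.8
```

>>> {"fn": "carry_out", "kwargs": {
  "rows": [
    [0, 0, 0, 0, 0, -0.1, 1],
    [0, 0, 0, 0, 0, -0.23, 1],
    [0, 0, 0, 0, 0, -0.37, 1],
    [0, 0, 0, 0, 0, -0.5, 1],
    [0, 0, 0, 0, 0, -0.57, 1]
  ]
}}

```text
t: 2.55
tool_pos: [0.4447, 0.2482, 0.2608]
tool_rot: [0.721, 3.054, 0.004]
contact_force: [0.7, 1.1, -3.1]
opening: 0.0199
grip_force: 99.1
```

>>> {"fn": "carry_out", "kwargs": {
  "rows": [
    [0, 0, 0, 0, 0, 0, 1],
    [0, 0, 0, 0, 0, 0, 1]
  ]
}}

```text
t: 2.75
tool_pos: [0.4432, 0.2477, 0.2557]
tool_rot: [-0.722, -3.056, 0.001]
contact_force: [-0.7, 0.2, -5.0]
opening: 0.0201
grip_force: 99.1
```

>>> {"fn": "carry_out", "kwargs": {
  "rows": [
    [0, 0, 0, -0.09, -0.08, 0, 1],
    [0, 0, 0, -0.2, -0.177, 0, 1],
    [0, 0, 0, -0.32, -0.283, 0, 1],
    [0, 0, 0, -0.44, -0.388, 0, 1],
    [0, 0, 0, -0.55, -0.485, 0, 1]
  ]
}}

```text
t: 3.25
tool_pos: [0.5251, 0.0421, 0.2533]
tool_rot: [-0.721, -3.052, 0.001]
contact_force: [0.5, 1.1, -4.4]
opening: 0.0203
grip_force: 99.1
```

>>> {"fn": "carry_out", "kwargs": {
  "rows": [
    [0, 0, 0, -0.09, -0.08, 0, 1],
    [0, 0, 0, -0.15, -0.133, 0, 1],
    [0, 0, 0, -0.183, -0.162, 0, 1],
    [0, 0, 0, -0.183, -0.162, 0, 1],
    [0, 0, 0, -0.183, -0.162, 0, 1]
  ]
}}

```text
t: 3.75
tool_pos: [0.5528, -0.0231, 0.2556]
tool_rot: [-0.721, -3.055, -0.001]
contact_force: [-0.2, 0.3, -3.8]
opening: 0.02
grip_force: 99.2
```

```bash
python3 - <<'E'
from station import get_obs,get_image
from h import *
import cv2
o=get_obs();print(o["t"],o["tool_pos"],o["tool_rot"],o["contact_force"])
a=get_image("side")["img"];b=get_image("scene")["img"]
f=lambda i,x,y,w,h:cv2.resize(i[y:y+h,x:x+w],(w*4,h*4),interpolation=cv2.INTER_CUBIC)
cv2.imwrite("pics/t1.png",np.hstack([f(a,280,130,100,150),f(b,255,120,100,150)]))
E
```

```text
3.75 [ 0.55275974 -0.02310384  0.25564985] [-7.20758805e-01 -3.05475008e+00 -1.14527125e-03] [-0.2188873   0.29856871 -3.81471267]
```

View pics/t1.png

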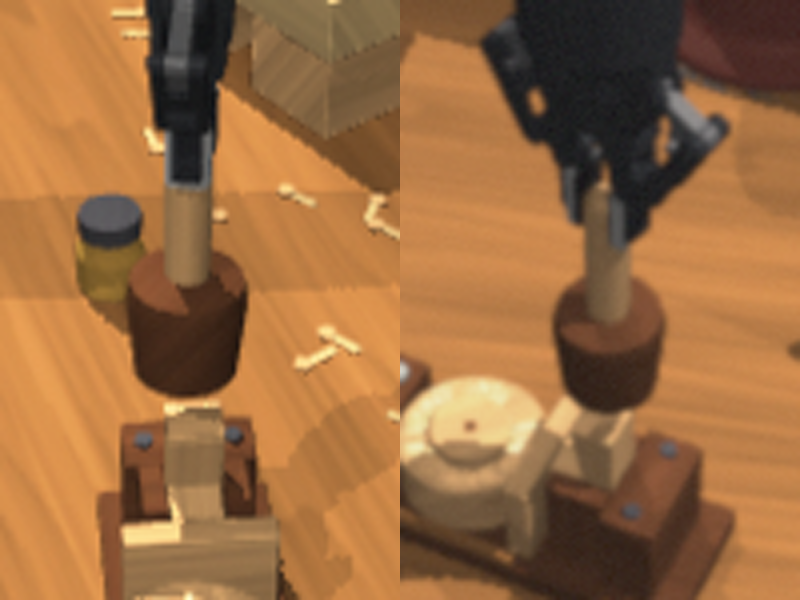

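The mallet is centred over the wedge butt. I'll come down to just above it, then make small measured pushes while watching the force.

>>> {"fn": "carry_out", "kwargs": {
  "rows": [
    [0, 0, 0, 0, 0, 0.04, 1],
    [0, 0, 0, 0, 0, 0.075, 1],
    [0, 0, 0, 0, 0, 0.093, 1],
    [0, 0, 0, 0, 0, 0.1, 1],
    [0, 0, 0, 0, 0, 0.107, 1]
  ]
}}

```text
t: 4.35
tool_pos: [0.5535, -0.0239, 0.2247]
tool_rot: [-0.722, -3.057, 0.0]
contact_force: [0.4, 0.1, -4.6]
opening: 0.0202
grip_force: 99.1
```

>>> {"fn": "carry_out", "kwargs": {
  "rows": [
    [0, 0, 0, 0, 0, 0.005, 1],
    [0, 0, 0, 0, 0, 0.01, 1]
  ]
}}

```text
t: 4.55
tool_pos: [0.5539, -0.0242, 0.2225]
tool_rot: [0.722, 3.057, 0.0]
contact_force: [-0.0, 1.1, -3.6]
opening: 0.0198
grip_force: 99.1
```

>>> {"fn": "carry_out", "kwargs": {
  "rows": [
    [0, 0, 0, 0, 0, 0.005, 1],
    [0, 0, 0, 0, 0, 0.01, 1]
  ]
}}

```text
t: 4.75
tool_pos: [0.5543, -0.0243, 0.2204]
tool_rot: [0.722, 3.055, -0.0]
contact_force: [1.3, 0.7, -0.8]
opening: 0.0197
grip_force: 99.7
```

>>> {"fn": "carry_out", "kwargs": {
  "rows": [
    [0, 0, 0, 0, 0, 0.005, 1],
    [0, 0, 0, 0, 0, 0.01, 1]
  ]
}}

```text
t: 4.95
tool_pos: [0.5541, -0.0242, 0.217]
tool_rot: [0.722, 3.056, 0.0]
contact_force: [-0.7, -1.1, -0.3]
opening: 0.02
grip_force: 99.7
```

>>> {"fn": "carry_out", "kwargs": {
  "rows": [
    [0, 0, 0, 0, 0, 0.005, 1],
    [0, 0, 0, 0, 0, 0.01, 1]
  ]
}}

```text
t: 5.15
tool_pos: [0.554, -0.0242, 0.2138]
tool_rot: [0.722, 3.056, -0.0]
contact_force: [0.0, 0.0, 3.2]
opening: 0.0199
grip_force: 99.9
```

>>> {"fn": "carry_out", "kwargs": {
  "rows": [
    [0, 0, 0, 0, 0, 0.005, 1],
    [0, 0, 0, 0, 0, 0.01, 1]
  ]
}}

```text
t: 5.35
tool_pos: [0.5539, -0.0241, 0.2105]
tool_rot: [0.722, 3.056, -0.0]
contact_force: [0.2, 0.1, 2.6]
opening: 0.0198
grip_force: 99.9
```

>>> {"fn": "carry_out", "kwargs": {
  "rows": [
    [0, 0, 0, 0, 0, 0.005, 1],
    [0, 0, 0, 0, 0, 0.01, 1]
  ]
}}

```text
t: 5.55
tool_pos: [0.5537, -0.0241, 0.2071]
tool_rot: [0.722, 3.057, 0.0]
contact_force: [1.1, -0.1, 2.1]
opening: 0.0199
grip_force: 99.9
```

Wedge force is a steady 6–7 N with the wedge sliding in, so I'll continue.

>>> {"fn": "carry_out", "kwargs": {
  "rows": [
    [0, 0, 0, 0, 0, 0.004, 1],
    [0, 0, 0, 0, 0, 0.008, 1]
  ]
}}

```text
t: 5.75
tool_pos: [0.5542, -0.0243, 0.2061]
tool_rot: [0.722, 3.056, -0.0]
contact_force: [-1.0, -0.5, 9.7]
opening: 0.0196
grip_force: 100.8
```

>>> {"fn": "carry_out", "kwargs": {
  "rows": [
    [0, 0, 0, 0, 0, 0.004, 1],
    [0, 0, 0, 0, 0, 0.008, 1]
  ]
}}

```text
t: 5.95
tool_pos: [0.555, -0.0246, 0.2059]
tool_rot: [0.721, 3.053, -0.001]
contact_force: [-1.3, 0.4, 15.2]
opening: 0.0199
grip_force: 101.6
```

>>> {"fn": "carry_out", "kwargs": {
  "rows": [
    [0, 0, 0, 0, 0, 0.004, 1],
    [0, 0, 0, 0, 0, 0.008, 1]
  ]
}}

```text
t: 6.15
tool_pos: [0.5559, -0.0248, 0.2057]
tool_rot: [0.72, 3.05, -0.001]
contact_force: [-3.3, -0.9, 21.6]
opening: 0.0201
grip_force: 102.4
```

The wedge has stopped after about 15 mm, at about 26 N. One more small push, then a hold.

>>> {"fn": "carry_out", "kwargs": {
  "rows": [
    [0, 0, 0, 0, 0, 0.004, 1],
    [0, 0, 0, 0, 0, 0.006, 1],
    [0, 0, 0, 0, 0, 0.006, 1],
    [0, 0, 0, 0, 0, 0.006, 1]
  ]
}}

```text
t: 6.55
tool_pos: [0.5565, -0.025, 0.2055]
tool_rot: [0.72, 3.048, -0.001]
contact_force: [-3.8, 0.0, 22.6]
opening: 0.0199
grip_force: 102.6
```

>>> {"fn": "carry_out", "kwargs": {
  "rows": [
    [0, 0, 0, 0, 0, -0.02, 1],
    [0, 0, 0, 0, 0, -0.05, 1],
    [0, 0, 0, 0, 0, -0.12, 1],
    [0, 0, 0, 0, 0, -0.22, 1],
    [0, 0, 0, 0, 0, -0.22, 1]
  ]
}}

```text
t: 7.05
tool_pos: [0.5552, -0.0243, 0.2672]
tool_rot: [0.721, 3.052, 0.001]
contact_force: [0.8, 0.1, -3.0]
opening: 0.02
grip_force: 99.2
```

>>> {"fn": "carry_out", "kwargs": {
  "rows": [
    [0, 0, 0, 0, 0, 0, 1],
    [0, 0, 0, 0, 0, 0, 1]
  ]
}}

```text
t: 7.25
tool_pos: [0.5523, -0.0238, 0.261]
tool_rot: [-0.721, -3.053, 0.0]
contact_force: [-0.1, 0.1, -4.4]
opening: 0.0195
grip_force: 99.1
```

```bash
python3 - <<'E'
from station import get_obs,get_image
from h import *
from scipy.spatial.transform import Rotation as Ro
import cv2
o=get_obs();print(o["t"],o["tool_pos"],o["tool_rot"],o["contact_force"])
R=Ro.from_rotvec(o["tool_rot"]).as_matrix()
print((R.T@(np.array([.444,.247,o["tool_pos"][2]])-o["tool_pos"])/.3).round(3), R[:,2])
a=get_image("side")["img"];b=get_image("scene")["img"]
f=lambda i,x,y,w,h:cv2.resize(i[y:y+h,x:x+w],(w*4,h*4),interpolation=cv2.INTER_CUBIC)
cv2.imwrite("pics/t2.png",np.hstack([f(a,280,130,100,150),f(b,255,120,100,150)]))
E
```

```text
7.25 [ 0.55232253 -0.02378701  0.26098075] [-7.20847011e-01 -3.05285235e+00  3.52322948e-04] [-0.10679517  0.12231014 -4.37191992]
[0.727 0.646 0.002] [-4.71385687e-03  8.82233232e-04 -9.99988501e-01]
```

View pics/t2.png

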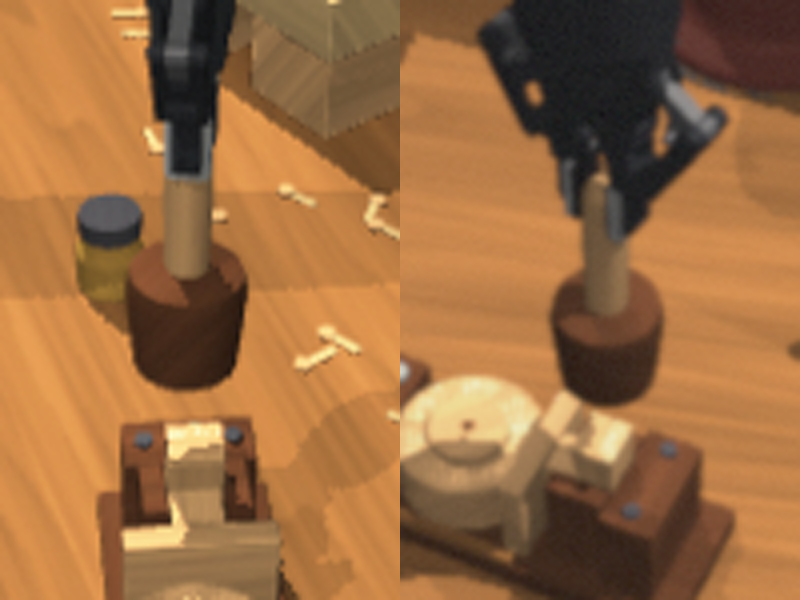

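The wedge stands lower, upright, and the jaw is against the bowl. The mallet hasn't shifted in the grip. I'll return it to its original spot.

>>> {"fn": "carry_out", "kwargs": {
  "rows": [
    [0, 0, 0, 0.09, 0.08, 0, 1],
    [0, 0, 0, 0.2, 0.177, 0, 1],
    [0, 0, 0, 0.32, 0.283, 0, 1],
    [0, 0, 0, 0.44, 0.388, 0, 1],
    [0, 0, 0, 0.55, 0.485, 0, 1]
  ]
}}

```text
t: 7.85
tool_pos: [0.4695, 0.1814, 0.2627]
tool_rot: [-0.722, -3.056, 0.001]
contact_force: [0.9, -0.2, -3.5]
opening: 0.0198
grip_force: 99.2
```

>>> {"fn": "carry_out", "kwargs": {
  "rows": [
    [0, 0, 0, 0.09, 0.08, 0, 1],
    [0, 0, 0, 0.15, 0.135, 0, 1],
    [0, 0, 0, 0.177, 0.161, 0, 1],
    [0, 0, 0, 0.177, 0.161, 0, 1],
    [0, 0, 0, 0.177, 0.161, 0, 1]
  ]
}}

```text
t: 8.35
tool_pos: [0.4455, 0.246, 0.2635]
tool_rot: [-0.723, -3.057, 0.002]
contact_force: [0.8, -0.4, -4.1]
opening: 0.0201
grip_force: 99.2
```

>>> {"fn": "carry_out", "kwargs": {
  "rows": [
    [0, 0, 0, 0, 0, 0.12, 1],
    [0, 0, 0, 0, 0, 0.26, 1],
    [0, 0, 0, 0, 0, 0.4, 1],
    [0, 0, 0, 0, 0, 0.5, 1],
    [0, 0, 0, 0, 0, 0.53, 1]
  ]
}}

```text
t: 8.85
tool_pos: [0.4427, 0.2442, 0.1003]
tool_rot: [-0.724, -3.05, 0.008]
contact_force: [-1.8, 0.0, -4.8]
opening: 0.02
grip_force: 99.2
```

>>> {"fn": "carry_out", "kwargs": {
  "rows": [
    [0, 0, 0, 0, 0, 0, 1],
    [0, 0, 0, 0, 0, 0, 1]
  ]
}}

```text
t: 9.05
tool_pos: [0.447, 0.2468, 0.1072]
tool_rot: [0.723, 3.054, 0.003]
contact_force: [0.3, 0.2, -3.2]
opening: 0.0202
grip_force: 99.2
```

>>> {"fn": "carry_out", "kwargs": {
  "rows": [
    [0, 0, 0, 0, 0, 0.015, 1],
    [0, 0, 0, 0, 0, 0.03, 1],
    [0, 0, 0, 0, 0, 0.042, 1],
    [0, 0, 0, 0, 0, 0.042, 1]
  ]
}}

```text
t: 9.45
tool_pos: [0.4448, 0.2467, 0.092]
tool_rot: [-0.722, -3.057, 0.001]
contact_force: [0.0, 0.6, -4.4]
opening: 0.0202
grip_force: 99.2
```

>>> {"fn": "carry_out", "kwargs": {
  "rows": [
    [0, 0, 0, 0, 0, 0.005, 1],
    [0, 0, 0, 0, 0, 0.01, 1],
    [0, 0, 0, 0, 0, 0.01, 1]
  ]
}}

```text
t: 9.75
tool_pos: [0.4451, 0.2468, 0.0893]
tool_rot: [-0.722, -3.057, 0.0]
contact_force: [0.9, -1.0, -4.2]
opening: 0.02
grip_force: 99.2
```

>>> {"fn": "carry_out", "kwargs": {
  "rows": [
    [0, 0, 0, 0, 0, 0.003, 1],
    [0, 0, 0, 0, 0, 0.006, 1],
    [0, 0, 0, 0, 0, 0.006, 1]
  ]
}}

```text
t: 10.05
tool_pos: [0.4456, 0.2469, 0.0884]
tool_rot: [0.722, 3.057, 0.0]
contact_force: [-1.5, -1.7, -1.0]
opening: 0.0203
grip_force: 99.7
```

>>> {"fn": "carry_out", "kwargs": {
  "rows": [
    [0, 0, 0, 0, 0, 0.003, 1],
    [0, 0, 0, 0, 0, 0.003, 1]
  ]
}}

```text
t: 10.25
tool_pos: [0.446, 0.2469, 0.0883]
tool_rot: [0.722, 3.056, 0.001]
contact_force: [-2.1, -2.0, 4.8]
opening: 0.0198
grip_force: 100.5
```

The mallet is on the bench. I'll release it gently.

>>> {"fn": "carry_out", "kwargs": {
  "rows": [
    [0, 0, 0, 0, 0, -0.005, 1],
    [0, 0, 0, 0, 0, -0.005, 1]
  ],
  "force": 20
}}

```text
t: 10.45
tool_pos: [0.4454, 0.2469, 0.0883]
tool_rot: [0.722, 3.057, 0.001]
contact_force: [-0.2, -0.8, 0.2]
opening: 0.0198
grip_force: 99.8
```

>>> {"fn": "carry_out", "kwargs": {
  "rows": [
    [0, 0, 0, 0, 0, 0, -1],
    [0, 0, 0, 0, 0, 0, -1],
    [0, 0, 0, 0, 0, 0, -1],
    [0, 0, 0, 0, 0, 0, -1],
    [0, 0, 0, 0, 0, 0, -1]
  ]
}}

```text
t: 10.95
tool_pos: [0.4454, 0.2469, 0.0884]
tool_rot: [0.722, 3.057, 0.0]
contact_force: [-0.4, -0.3, 0.1]
opening: 0.0858
grip_force: 0.0
```

>>> {"fn": "carry_out", "kwargs": {
  "rows": [
    [0, 0, 0, 0, 0, -0.05, -1],
    [0, 0, 0, 0, 0, -0.15, -1],
    [0, 0, 0, 0, 0, -0.28, -1],
    [0, 0, 0, 0, 0, -0.4, -1],
    [0, 0, 0, 0, 0, -0.45, -1]
  ]
}}

```text
t: 11.45
tool_pos: [0.4472, 0.2476, 0.2292]
tool_rot: [0.72, 3.051, 0.007]
contact_force: [0.5, 0.6, 0.8]
opening: 0.0854
grip_force: 0.0
```

>>> {"fn": "carry_out", "kwargs": {
  "rows": [
    [0, 0, 0, 0, 0, 0, -1],
    [0, 0, 0, 0, 0, 0, -1],
    [0, 0, 0, 0, 0, 0, -1]
  ]
}}

```text
t: 11.75
tool_pos: [0.444, 0.2463, 0.2206]
tool_rot: [-0.721, -3.054, 0.004]
contact_force: [-0.9, -0.1, 0.1]
opening: 0.0854
grip_force: 0.0
```

```bash
python3 - <<'E'
from station import get_image
import cv2
cv2.imwrite("pics/f.png",get_image("side")["img"])
E
```

```text
(no output)
```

View pics/f.png

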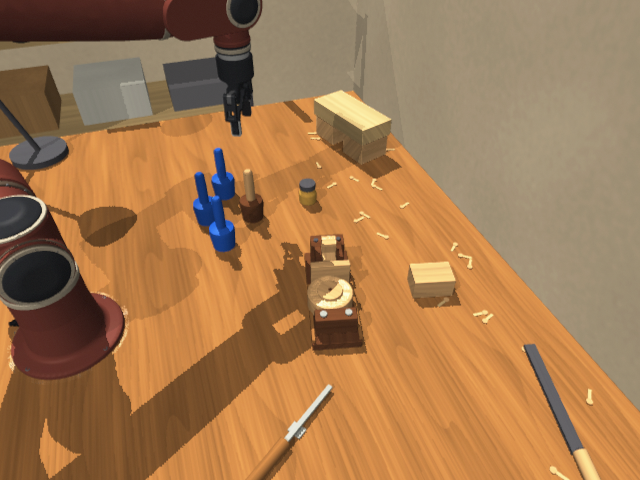

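The mallet stands upright at (251,200), the wedge is driven in at (329,247), and the other things have not moved. I'll hand it in.

```bash
python3 -c "
from station import finish_job
print(finish_job())"
```

```text
the job is handed in; nothing more can be done
None
```

The job is handed in, with no verdict returned: I drove the wedge about 15 mm with small measured pushes rather than swung taps until it stopped (peak reading about 27 N), and the mallet stands upright at its original spot, clear of the vice.

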